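Find the high spot of a belt pulley on the run-out stand

TASK

The belt pulley on the run-out stand has a place where its rim stands out. Slide the dial gauge fully home against its stop so that its stylus rides on the rim, then turn the pulley slowly by pushing its spokes round, watch the dial, and stop with the high spot under the stylus, where the dial reads its highest, ready to be marked. Let go and leave everything standing still.

Things in the scene. Friction and masses are not known exactly. Their poses are not given: they have to be found in the camera images.
- stand: grey run-out stand, fixed on the bench: a round foot 148 mm across with a bar 86 mm wide (top 22 to 25 mm above the bench; slide way 30 mm) that runs 270 mm out from the pulley axis. Origin: on the bench, on the pulley's upright axis. Its x axis points level from the pulley axis to the dial gauge, z up.
- pulley_hub (a point): point on the pulley's upright axis, 94 mm above the bench (spindle end at 101 mm). The pulley is a bright metal wheel 184 mm across, lying level: hub 44 mm across, rim 12 mm thick, 64 to 86 mm above the bench; 3 spokes 13 mm wide, 68 to 82 mm above the bench. The 3 windows between them are open from 22 to 80 mm from the axis, with 38 mm free below the rim.
- pulley (a joint): angle of the pulley, rad, anticlockwise seen from above. Its spokes lie at this angle, and 120 and 240 degrees on, from the stand's x axis. It turns either way through several turns with a little friction (about 2.5 N at 50 mm from the axis) and stays where it is left. Keep it below 1 rad/s. Starts within 1 rad of 0.
- stylus (a point): the gauge's ball-ended stylus, 75 mm above the bench, pointing to the pulley axis (this point is on the slide, where the ball is when free). At one place, unknown beforehand and each time elsewhere with respect to the spokes, the rim is sprung outward by some mm over about 60 degrees of its circle; else it runs true. At the start that place is not near the stylus.
- push_plate (a point): centre of the rear face of the push plate, an upright metal plate 60 mm wide, 8 mm thick, 30 to 78 mm above the bench, at the rear end of the gauge slide behind the dial; the point is 55 mm above the bench, the face looks along the stand's x axis, away from the pulley. Push it towards the pulley to slide the gauge forward (about 4 N; it stays where it is left).
- gauge_slide (a joint): position of the gauge slide in m: 0 = fully back, 0.030 = home against its stop, with the stylus pressed on the rim. At the start 0 to 0.010.
- dial_face (a point): centre of the round white dial, 58 mm across, facing up, 85 mm above the bench, on the gauge slide, between the stylus and the push plate. Nothing on the gauge stands higher than 90 mm.
- dial_needle (a joint): reading of the dial, rad, clockwise seen from above; 0 (stylus free) points along the stand's x axis, to the longest mark. One turn is 10 mm of stylus travel. With the slide home it reads about 1.2 on the true rim and more where the rim stands out, with one rounded maximum on the high spot, falling off by about 0.3 rad for 10 degrees of pulley to either side.

How it is judged (in metres and radians):
At the end, for the whole second after the job is handed in: The gauge slide is home (within 1 mm of its stop), the high spot is under the stylus (with the slide fully home the dial is within 0.75 rad, about 1.2 mm, of its highest reading of 4.3 rad: about 15 degrees of pulley either way), and the pulley stands still (value of joint gauge_slide above 0.029 m and value of joint dial_needle above 3.55 rad and velocity of joint pulley between -0.05 and 0.05 rad/s); the robot touches nothing.
It fails at once if the pulley is spun fast (over 2 rad/s) (velocity of joint pulley above 2 rad/s or velocity of joint pulley below -2 rad/s).
It also fails if it takes over 72 s, if anything falls off the work surface, if the arm or the gripper's body presses on something with over 40 N, if the wrist force passes 120 N, or if a joint passes its speed limit or range.

ROBOT

A 7-joint arm with a two-finger parallel gripper is mounted at the origin on a cart in front of the work surface, level with it; the furniture and walls round the work are solid. World frame = base frame: x ahead of the robot, y to its left, z up, the work surface at z = 0. Lengths are in mm, angles in rad, forces in N, time in s.
With the tool pointing down it reaches from about 425 to 875 mm from the base axis. Payload 4.7 kg.
Tool frame: the origin (TCP) lies midway between the tips of the shut fingers; the grasp point (between the pads) lies 19 mm behind it; z points along the fingers, x is the direction in which the jaws open and shut, and the axes are right-handed (so a half turn about z gives the same grasp; the last joint's range is limited). The gripper opens to 85 mm and grips with 20 to 120 N. Pads are 22 mm wide; open, the fingers measure 114 mm over their backs; the gripper's body (76 mm by 85 mm) begins 54 mm behind the grasp point. The pads swing forward as they close: fully open they stand 13 mm farther back than shut.
Start: joints at [-1.225, 0.321, -0.07, 1.45, 0.023, 1.371, -0.057], TCP at [211.762, 614.558, 231.349] pointing down, gripper open.
Joint ranges: [-2.86, 2.86], [-0.3, 2.09], [-1.38, 1.24], [0.06, 2.45], [-1.56, 4.7], [0.09, 2.05], [-2.69, 2.69]. Speed limits (rad/s): [2.57, 2.57, 3.14, 3.14, 3.14, 3.14, 3.14].

INTERFACE

Orientations are given as a 3x3 rotation matrix whose columns are the frame's x, y, z axes.
In Python, from station import sense, capture, sign_off gives the robot as it stands.
- The arm moves only by the tool move_arm, never from a script. Its argument "commands" is one flat list of numbers, 5 for each row, row after row: the finger opening in m, from 0 to 0.0854, then the shift along the tool's x, y, z in m, then the turn about the tool's z in degrees. A call has 1 to 8 rows; each row is the pose to reach, as a shift and turn from the pose commanded when the call began, along the tool's axes at that moment; what a row does not reach only later rows make up. A row lasts 1/10 s, in which the tool goes at most 50 mm and 8.59 degrees, less where a joint would pass 70% of its speed; a pose out of reach is approached as far as the arm can. A call with a gripper value outside its range is refused whole. The fingers move at their own pace and stop on an object; "grip_force" is the grip in N (left out, the last holds). Time passes only in rows, so rows that repeat a pose let the fingers close. It gives the time, the measured TCP pose, the force and the opening at its end, in the units of the state.
- sense(): the state, without advancing time (a new reading comes with each control period).
- capture(name): name is "scene" or "top" or "wrist"; returns a dict with "image" (420x560x3 uint8, red, green, blue), "camera_matrix" (3x3 intrinsics, pixels), "distortion" ([k1, k2, p1, p2, k3] as OpenCV has them; the pictures are not rectified), "extrinsics" (4x4, takes a point from world to camera coordinates). Camera axes: x right, y up, looking along -z (the intrinsics and any distortion apply to the point x, -y, -z); pixel columns grow to the right and rows downward; lengths in mm; the calibration is good to about 2 mm. A picture is of the moment at which its call begins. There is no depth.
- sign_off(): hands the job in, once; it reports no verdict.
The state is a dict: "t": time; "q": joint angles; "qd": joint speeds; "joint_torque": joint torques, N m; "position": TCP position; "tcp_rot": TCP orientation; "contact_force": force on the tool from outside, world axes, zero at the start; "wrist_torque": the same for the moment, N m; "finger_gap": finger opening in mm.
Only numpy, scipy, OpenCV 4.12 (cv2) and the standard library are available. Lean on these libraries where they do the work, as an engineer would, in place of code of your own. Each camera call takes 0.05 s, during which the arm holds its last target.

## Working session

There is one attempt and no reset: what is moved stays moved. The work goes in short steps, Python scripts to look and compute and a tool call to move; the robot and the scene stay as the last step left them, time stands still between calls to the robot, and variables do not carry over. Pictures are saved under pics/ and viewed, and the job is handed in when it is done.

Besides the shell and the picture viewer there is one more tool, called after ">>>" as name(argument=value, ...), one argument or row to a line, values as JSON. move_arm: Moves the arm, as the interface text tells. Its arguments: {"type":"object","properties":{"commands":{"type":"array"},"grip_force":{"type":"number"}},"required":["commands"]}

```bash
mkdir -p pics; ls
python3 - <<'E'
from station import sense,capture
import cv2
s=sense();print(s['t'],s['position'],s['tcp_rot'],s['contact_force'])
for n in("scene","top"):
    c=capture(n);cv2.imwrite(f"pics/{n}0.png",c["image"][:,:,::-1]);print(n,c["camera_matrix"],c["distortion"],c["extrinsics"])
E
```

```text
pics
0.0 [211.5845579 614.023293  230.2019341] [[ 3.25698427e-01  9.45473562e-01 -5.27099014e-04]
 [ 9.45471717e-01 -3.25698834e-01 -1.87132469e-03]
 [-1.94096356e-03  1.11130298e-04 -9.99998110e-01]] [ 0.19820703  0.84254941 -0.6695985 ]
scene [[420.11955159   0.         284.35062754]
 [  0.         420.11955159 211.85570936]
 [  0.           0.           1.        ]] [0.04001868 0.         0.         0.         0.        ] [[ 5.61354340e-01 -8.27402312e-01 -1.69328030e-02 -2.50437048e+02]
 [ 3.91350262e-01  2.47373546e-01  8.86369732e-01 -2.99613218e+02]
 [-7.29195638e-01 -5.04194153e-01  4.62668325e-01 -4.48936226e+02]
 [ 0.00000000e+00  0.00000000e+00  0.00000000e+00  1.00000000e+00]]
top [[519.33616427   0.         279.45918225]
 [  0.         519.33616427 205.81480622]
 [  0.           0.           1.        ]] [-0.02020956  0.          0.          0.          0.        ] [[ 1.41699079e-02 -9.99895769e-01  2.76866289e-03  6.98128532e+01]
 [ 9.91897429e-01  1.44060625e-02  1.26221852e-01 -5.57231895e+02]
 [-1.26248581e-01  9.57677591e-04  9.91998175e-01 -8.70390638e+02]
 [ 0.00000000e+00  0.00000000e+00  0.00000000e+00  1.00000000e+00]]
```

View pics/top0.png

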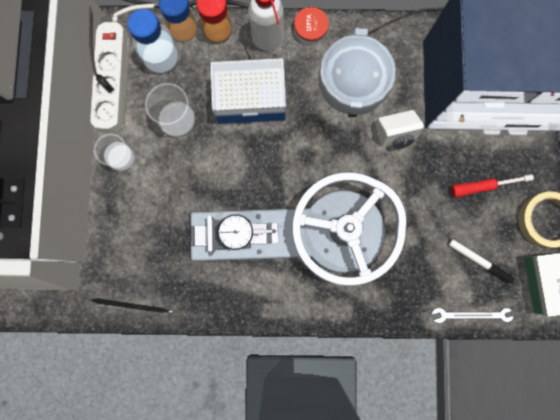

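View pics/scene0.png

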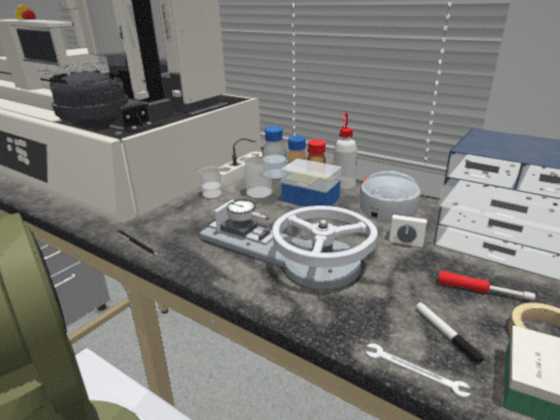

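```bash
cat > h.py <<'E'
import numpy as np,cv2
from station import sense,capture
def ray(c,u,v):
    p=cv2.undistortPoints(np.array([[[u,v]]],float),c["camera_matrix"],np.array(c["distortion"]))[0,0]
    E=np.array(c["extrinsics"]);R=E[:3,:3];o=-R.T@E[:3,3]
    return o,R.T@np.array([p[0],-p[1],-1])
def at(c,u,v,z):
    o,d=ray(c,u,v);return (o+d*(z-o[2])/d[2])
def proj(c,P):
    E=np.array(c["extrinsics"]);q=E[:3,:3]@np.array(P,float)+E[:3,3]
    r=cv2.projectPoints(np.array([[q[0],-q[1],-q[2]]]),np.zeros(3),np.zeros(3),c["camera_matrix"],np.array(c["distortion"]))[0]
    return r[0,0]
E
python3 - <<'E'
from h import *
c=capture("top")
im=c["image"][:,:,::-1]
cv2.imwrite("pics/crop0.png",cv2.resize(im[165:295,180:415],None,fx=3.4,fy=3.4,interpolation=cv2.INTER_CUBIC))
for n,u,v,z in [("hub",349,228,101),("dial",235,232,85),("plate",210,235,78),("foot end",192,237,24),("wallbase",85,285,0),("wall",35,260,100)]: print(n,at(c,u,v,z).round(1))
s=capture("scene")
E
```

```text
hub [513.5 -34.5 101. ]
dial [505.6 150.   85. ]
plate [500.6 191.7  78. ]
foot end [500.3 230.3  24. ]
wallbase [413.4 422.2   0. ]
wall [454.7 468.3 100. ]
```

View pics/crop0.png

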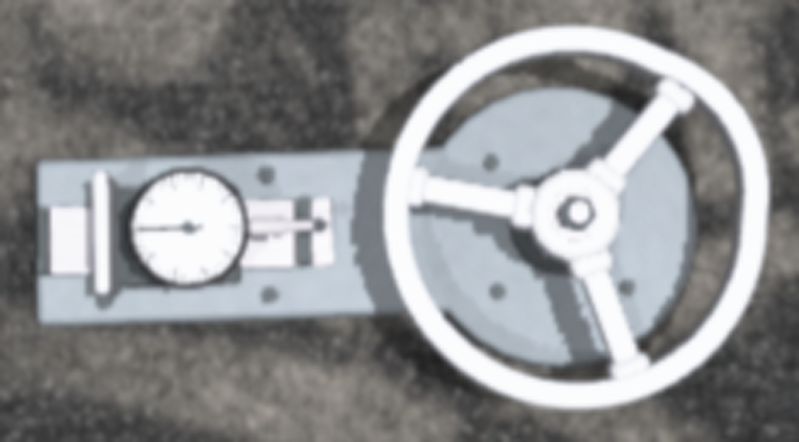

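Run:
```python
from h import *
c=capture("top")
im=c["image"]
g=im.min(axis=2).astype(float)
pc=lambda x,y:(x/3.4+180-.35,y/3.4+165-.35)
for n,x,y,z in [("hub",576,212,101),("dial",189,228,85),("plT",102,172,78),("plB",102,294,78),("endT",40,160,24),("endB",40,323,24),("sty",320,226,75)]:
    print(n,at(c,*pc(x,y),z).round(1))
hub=at(c,*pc(576,212),101)
# rim outer radius profile at z=86 (top outer edge)
G=cv2.GaussianBlur(g,(0,0),.7)
R=[]
for a in range(0,360,10):
    rs=np.arange(70,110,.5);vals=[]
    for r in rs:
        u,v=proj(c,[hub[0]+r*np.cos(np.radians(a)),hub[1]+r*np.sin(np.radians(a)),86])
        vals.append(cv2.getRectSubPix(G.astype(np.float32),(1,1),(float(u),float(v)))[0,0])
    vals=np.array(vals);i=np.where(vals>190)[0]
    R.append((a,rs[i.min()] if len(i) else None,rs[i.max()] if len(i) else None))
print(R)
```

```text
hub [515.1 -34.6 101. ]
dial [506.1 149.6  85. ]
plT [533.3 193.3  78. ]
plB [474.  191.4  78. ]
endT [544.9 232.9  24. ]
endB [460.8 229.9  24. ]
sty [508.7  86.7  75. ]
[(0, np.float64(81.0), np.float64(92.0)), (10, np.float64(80.5), np.float64(92.0)), (20, np.float64(80.5), np.float64(91.5)), (30, np.float64(80.5), np.float64(91.0)), (40, np.float64(80.0), np.float64(90.5)), (50, np.float64(80.0), np.float64(90.5)), (60, np.float64(80.0), np.float64(90.5)), (70, np.float64(78.0), np.float64(90.5)), (80, np.float64(70.0), np.float64(109.5)), (90, np.float64(79.0), np.float64(90.5)), (100, np.float64(77.5), np.float64(109.5)), (110, np.float64(77.5), np.float64(109.5)), (120, np.float64(77.5), np.float64(90.5)), (130, np.float64(80.0), np.float64(90.5)), (140, np.float64(80.0), np.float64(90.5)), (150, np.float64(80.0), np.float64(90.5)), (160, np.float64(80.0), np.float64(91.0)), (170, np.float64(80.5), np.float64(92.0)), (180, np.float64(81.0), np.float64(91.5)), (190, np.float64(81.0), np.float64(92.0)), (200, np.float64(70.0), np.float64(92.0)), (210, np.float64(81.5), np.float64(92.0)), (220, np.float64(82.0), np.float64(92.5)), (230, np.float64(82.0), np.float64(92.5)), (240, np.float64(82.0), np.float64(93.0)), (250, np.float64(82.5), np.float64(93.0)), (260, np.float64(82.5), np.float64(93.5)), (270, np.float64(82.5), np.float64(93.5)), (280, np.float64(85.0), np.float64(96.0)), (290, np.float64(87.0), np.float64(97.5)), (300, np.float64(87.5), np.float64(98.5)), (310, np.float64(86.5), np.float64(98.0)), (320, np.float64(70.0), np.float64(95.5)), (330, np.float64(82.0), np.float64(92.5)), (340, np.float64(81.5), np.float64(92.5)), (350, np.float64(81.5), np.float64(92.5))]
```

```bash
cat >> h.py <<'E'
def shift(*pts):
    s=sense();R=np.array(s['tcp_rot']);p=np.array(s['position'])
    yaw=np.degrees(np.arctan2(R[1,0],R[0,0]))
    print("t",s['t'],"pos",p.round(1),"yaw",yaw.round(2),"F",np.array(s['contact_force']).round(1),"gap",s['finger_gap'])
    for P in pts:
        print((R.T@(np.array(P[:3])-p)/1000).round(4), (-(P[3]-yaw)).round(1) if len(P)>3 else '')
E
python3 -c "
from h import *
shift([240,500,230,80],[280,410,230,92.4],[503,250,200,92.4])"
```

```text
t 0.25 pos [211.7 614.3 230.8] yaw 70.99 F [-0.4  0.5  0.7] gap 85.37623830297208
[-0.0989  0.064   0.0009] -9.0
[-0.1709  0.1311  0.001 ] -21.4
[-0.2495  0.3941  0.031 ] -21.4
```

>>> move_arm(
  commands=[0,-0.034,0.022,0,-3,0,-0.067,0.043,0,-6,0,-0.099,0.064,0,-10,0,-0.135,0.098,0,-16,0,-0.171,0.131,0,-21.4,0,-0.186,0.173,0.002,-21.4,0,-0.2,0.216,0.005,-21.4,0,-0.213,0.258,0.01,-21.4],
)

```text
t: 1.05
position: [387.6, 327.8, 222.0]
tcp_rot: [[-0.042, 0.999, 0.001], [0.999, 0.042, 0.001], [0.001, 0.001, -1.0]]
contact_force: [0.1, -0.2, -0.0]
finger_gap: -0.3
```

```bash
python3 -c "
from h import *
shift([503,250,180,92.4],[503,245,120,92.4],[503,240,50,92.4])"
```

```text
t 1.05 pos [387.6 327.8 222. ] yaw 92.39 F [ 0.1 -0.2 -0. ] gap -0.32862419277513044
[-0.0826  0.112   0.042 ] -0.0
[-0.0877  0.1117  0.102 ] -0.0
[-0.0928  0.1114  0.172 ] -0.0
```

>>> move_arm(
  commands=[0,-0.028,0.038,0.012,0,0,-0.056,0.076,0.024,0,0,-0.083,0.112,0.036,0,0,-0.084,0.112,0.075,0,0,-0.085,0.112,0.11,0,0,-0.088,0.112,0.145,0,0,-0.09,0.112,0.17,0,0,-0.09,0.112,0.17,0],
)

```text
t: 1.85
position: [499.0, 241.9, 47.5]
tcp_rot: [[-0.041, 0.999, -0.007], [0.999, 0.041, -0.004], [-0.004, -0.007, -1.0]]
contact_force: [-0.8, 0.6, 0.5]
finger_gap: 0.1
```

```bash
python3 -c "
from h import *
shift([503.3,220,50,92.4])
c=capture('top');cv2.imwrite('pics/top1.png',cv2.resize(c['image'][165:295,180:415,::-1],None,fx=3.4,fy=3.4))"
```

```text
t 1.85 pos [499.  241.9  47.5] yaw 92.36 F [-0.8  0.6  0.5] gap 0.05266271887982071
[-0.0221  0.0033 -0.0024] -0.0
```

View pics/top1.png

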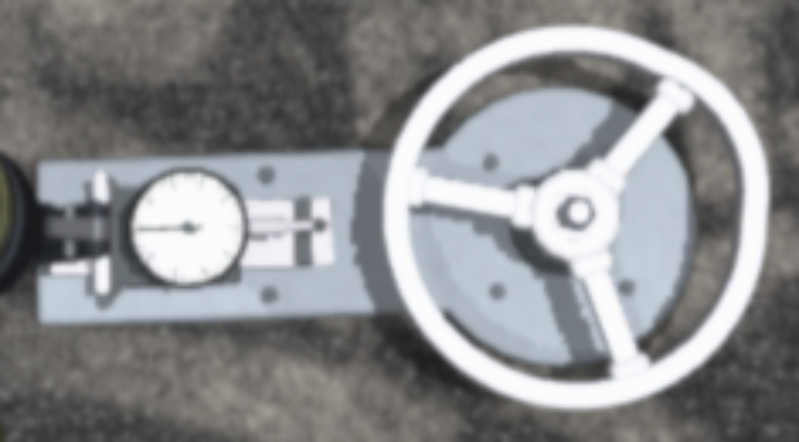

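```bash
python3 -c "
from h import *
c=capture('scene');cv2.imwrite('pics/s1.png',cv2.resize(c['image'][150:300,150:350,::-1],None,fx=4,fy=4))
c=capture('wrist');cv2.imwrite('pics/w1.png',c['image'][:,:,::-1])"
```

```text
(no output)
```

View pics/s1.png

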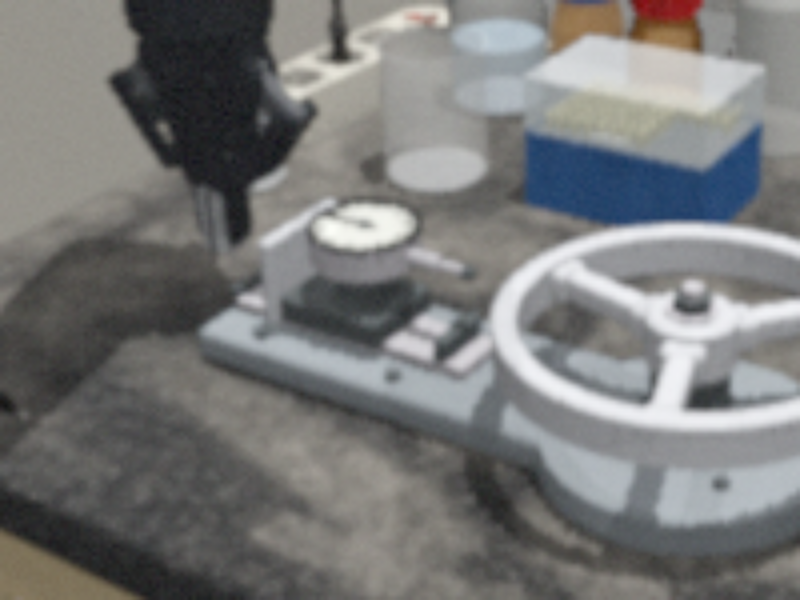

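View pics/w1.png

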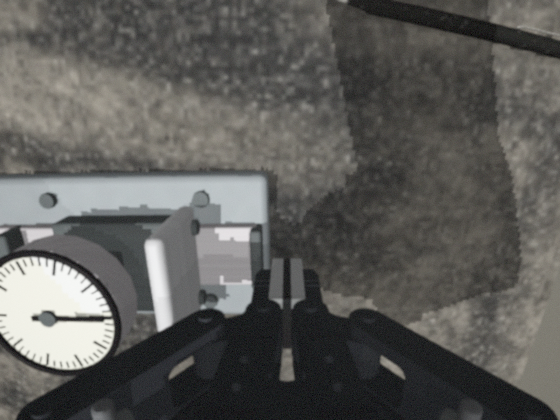

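>>> move_arm(
  commands=[0,0,0,0,8.5,0,0,0,0,17,0,0,0,0,25.5,0,0,0,0,34,0,0,0,0,42.5,0,0,0,0,51,0,0,0,0,59.5,0,0,0,0,68],
)

```text
t: 2.8
position: [503.4, 245.2, 53.8]
tcp_rot: [[0.913, 0.408, 0.003], [0.408, -0.913, 0.003], [0.004, -0.001, -1.0]]
contact_force: [-0.3, -0.2, -0.5]
finger_gap: 0.1
```

>>> move_arm(
  commands=[0,0,0,0,8,0,0,0,0,16,0,0,0,0,22,0,0,0,0,22],
)

```text
t: 3.2
position: [503.2, 245.2, 53.5]
tcp_rot: [[0.999, 0.042, 0.003], [0.042, -0.999, 0.003], [0.003, -0.002, -1.0]]
contact_force: [-0.2, -0.2, -0.3]
finger_gap: -0.1
```

```bash
python3 -c "
from h import *
shift([503.3,220,50,2.4],[503.5,210,50,2.4]);print(sense()['q'])
c=capture('scene');cv2.imwrite('pics/s2.png',cv2.resize(c['image'][150:300,150:350,::-1],None,fx=4,fy=4))"
```

```text
t 3.2 pos [503.2 245.2  53.5] yaw 2.42 F [-0.2 -0.2 -0.3] gap -0.11336355668961923
[-0.001   0.0251  0.0034] 0.0
[-0.0012  0.0351  0.0034] 0.0
[-0.92648786  0.30628505  0.49074741  1.89124257 -0.17291482  0.98141496
 -0.31689805]
```

View pics/s2.png

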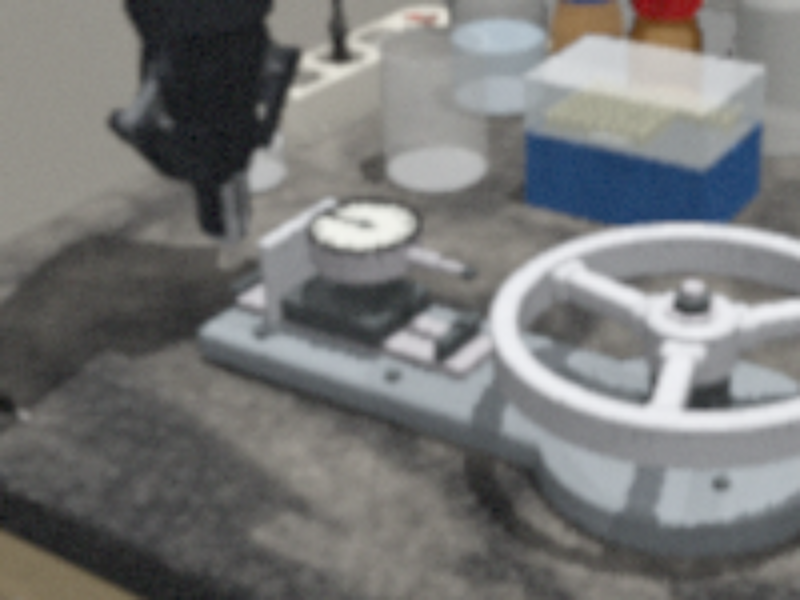

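>>> move_arm(
  commands=[0,0,0.012,0.001,0,0,0,0.024,0.003,0,0,0,0.03,0.003,0,0,0,0.033,0.003,0,0,0,0.036,0.003,0,0,0,0.04,0.003,0,0,0,0.044,0.003,0,0,0,0.048,0.003,0],
)

```text
t: 4.05
position: [504.1, 197.0, 48.4]
tcp_rot: [[0.999, 0.043, 0.001], [0.043, -0.999, 0.001], [0.001, -0.001, -1.0]]
contact_force: [-0.8, 3.9, -2.5]
finger_gap: 0.3
```

```bash
cat > look.py <<'E'
import sys
from h import *
shift()
c=capture('top');cv2.imwrite(f'pics/{sys.argv[1]}.png',cv2.resize(c['image'][165:295,180:415,::-1],None,fx=3.4,fy=3.4,interpolation=cv2.INTER_CUBIC))
E
python3 look.py t3
```

```text
t 4.05 pos [504.1 197.   48.4] yaw 2.47 F [-0.8  3.9 -2.5] gap 0.267184442075421
```

View pics/t3.png

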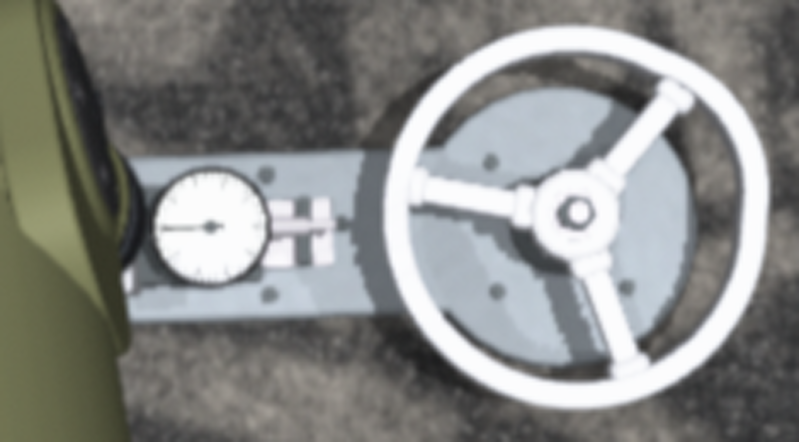

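>>> move_arm(
  commands=[0,0,0.003,0,0,0,0,0.005,0,0,0,0,0.007,0,0,0,0,0.009,0,0,0,0,0.011,0,0,0,0,0.012,0,0,0,0,0.013,0,0,0,0,0.014,0,0],
)

```text
t: 4.9
position: [504.8, 181.9, 48.4]
tcp_rot: [[0.999, 0.042, 0.0], [0.042, -0.999, 0.0], [0.0, -0.0, -1.0]]
contact_force: [3.0, 4.1, -2.9]
finger_gap: 0.3
```

>>> move_arm(
  commands=[0,0,0.001,0,0,0,0,0.002,0,0,0,0,0.003,0,0],
)

```text
t: 5.2
position: [504.9, 179.0, 48.4]
tcp_rot: [[0.999, 0.042, 0.0], [0.042, -0.999, 0.0], [0.0, -0.0, -1.0]]
contact_force: [2.3, 4.5, -2.3]
finger_gap: -0.1
```

```bash
python3 look.py t4
```

```text
t 5.2 pos [504.9 179.   48.4] yaw 2.4 F [ 2.3  4.5 -2.3] gap -0.12241434318646224
```

View pics/t4.png

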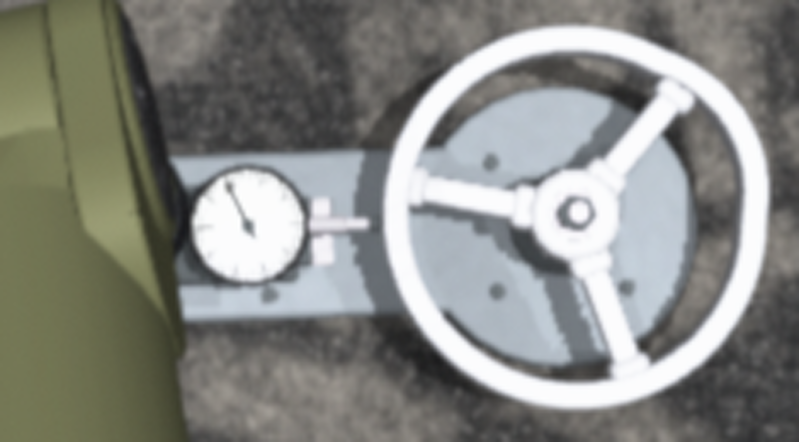

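>>> move_arm(
  commands=[0,0,0.0007,0,0,0,0,0.0014,0,0,0,0,0.0014,0,0],
)

```text
t: 5.55
position: [504.8, 178.9, 48.5]
tcp_rot: [[0.999, 0.042, 0.001], [0.042, -0.999, 0.002], [0.001, -0.002, -1.0]]
contact_force: [2.7, 6.8, -2.8]
finger_gap: -0.1
```

>>> move_arm(
  commands=[0,0,0.001,0,0,0,0,0.002,0,0,0,0,0.002,0,0],
)

```text
t: 5.85
position: [504.9, 178.9, 48.5]
tcp_rot: [[0.999, 0.044, 0.001], [0.044, -0.999, 0.004], [0.001, -0.004, -1.0]]
contact_force: [2.8, 11.3, -5.0]
finger_gap: 0.0
```

Run:
```python
from h import *
c=capture("top")
for x,y in [(415,188),(682,95),(630,370)]:
    p=at(c,x/3.4+180-.35,y/3.4+165-.35,82);d=p[:2]-[515.3,-36.1];print(p.round(1),np.hypot(*d),np.degrees(np.arctan2(d[1],d[0]))%360)
H=np.array([515.3,-36.1])
P=lambda a,r=50,z=60:[*(H+r*np.array([np.cos(np.radians(a)),np.sin(np.radians(a))])),z,2.4]
shift([505,195,48.5,2.4],[505,195,150,2.4],P(170,50,150),P(170))
```

```text
[527.3  40.9  82. ] 77.88676705508614 81.14681328133135
[574.8 -89.2  82. ] 79.71503814904435 318.2603214178688
[441.2 -62.9  82. ] 78.79364687567323 199.88323796056787
t 5.9 pos [504.8 178.9  48.5] yaw 2.5 F [ 2.7 11.3 -5.1] gap -0.05411173956984089
[ 0.0009 -0.0161  0.0001] 0.1
[ 0.001  -0.0165 -0.1014] 0.1
[-0.0476  0.204  -0.1024] 0.1
[-0.0477  0.2044 -0.0124] 0.1
```

>>> move_arm(
  commands=[0,0,-0.01,0,0,0,0,-0.022,0,0,0,0,-0.022,-0.04,0,0,0,-0.015,-0.085,0,0,-0.005,0.02,-0.104,0,0,-0.015,0.065,-0.104,0,0,-0.025,0.11,-0.104,0,0,-0.036,0.155,-0.104,0],
)

```text
t: 6.7
position: [474.4, 17.0, 152.4]
tcp_rot: [[0.999, 0.042, -0.001], [0.042, -0.999, -0.001], [-0.001, 0.001, -1.0]]
contact_force: [1.2, -1.2, 0.7]
finger_gap: -0.2
```

```bash
python3 - <<'E'
from h import *
H=np.array([515.3,-36.1])
P=lambda a,r=50,z=60:[*(H+r*np.array([np.cos(np.radians(a)),np.sin(np.radians(a))])),z,2.4]
shift(P(165,50,150),P(165,50,100),P(165))
E
python3 look.py t5
```

```text
t 6.7 pos [474.4  17.  152.4] yaw 2.38 F [ 1.2 -1.2  0.7] gap -0.1949918954167564
[-0.0091  0.0398  0.0025] -0.0
[-0.009   0.0398  0.0525] -0.0
[-0.009   0.0397  0.0925] -0.0
t 6.7 pos [474.4  17.  152.4] yaw 2.38 F [ 1.2 -1.2  0.7] gap -0.1949918954167564
```

View pics/t5.png

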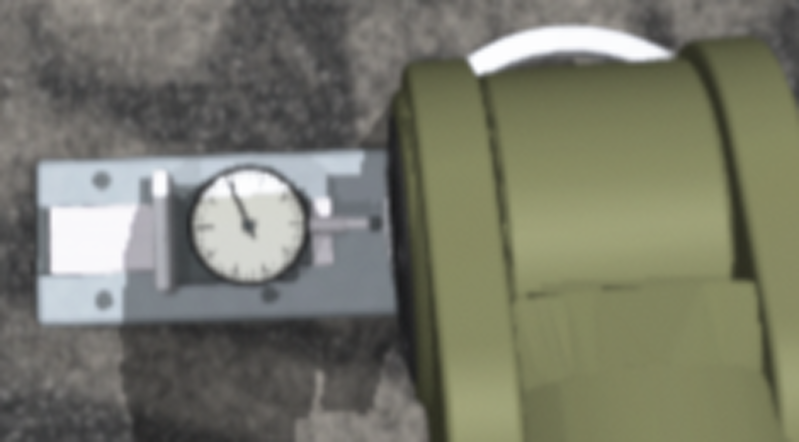

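>>> move_arm(
  commands=[0,-0.005,0.02,0,0,0,-0.009,0.039,0.003,0,0,-0.009,0.039,0.003,0,0,-0.009,0.04,0.03,0,0,-0.009,0.04,0.03,0],
)

```text
t: 7.25
position: [465.6, -20.7, 120.0]
tcp_rot: [[0.999, 0.042, -0.006], [0.042, -0.999, -0.001], [-0.006, 0.001, -1.0]]
contact_force: [-0.1, -0.6, -0.3]
finger_gap: 0.2
```

```bash
python3 -c "
from h import *
shift()
c=capture('wrist');cv2.imwrite('pics/w2.png',c['image'][:,:,::-1])
c=capture('scene');cv2.imwrite('pics/s3.png',cv2.resize(c['image'][130:330,200:420,::-1],None,fx=3,fy=3))"
```

```text
t 7.25 pos [465.6 -20.7 120. ] yaw 2.39 F [-0.1 -0.6 -0.3] gap 0.19060405758311036
```

View pics/w2.png

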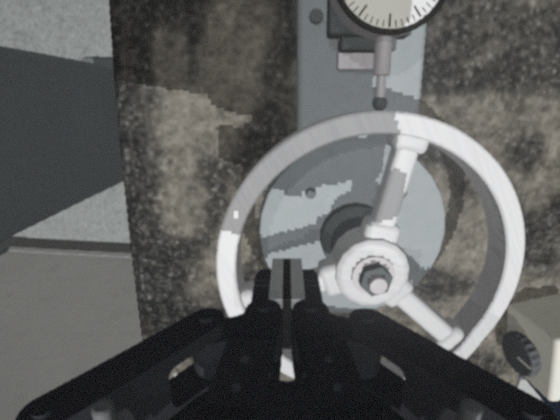

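View pics/s3.png

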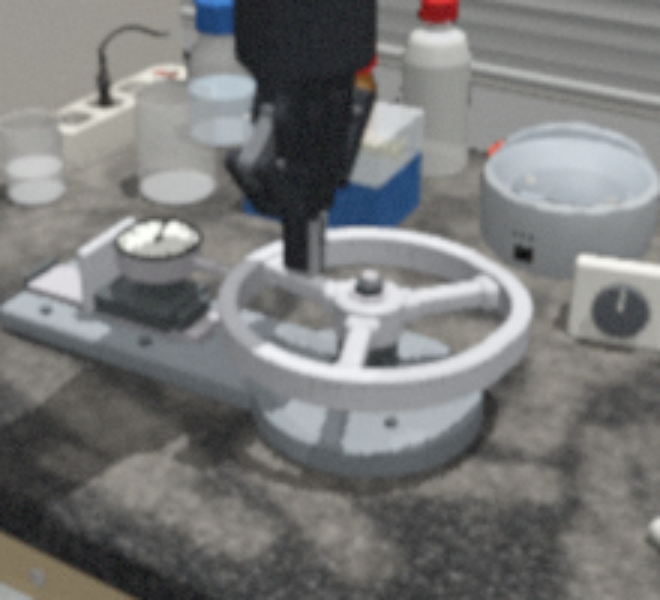

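>>> move_arm(
  commands=[0,0,0,0.02,0,0,0,0,0.04,0,0,0.001,0.001,0.06,0,0,0.001,0.001,0.06,0],
)

```text
t: 7.75
position: [467.8, -21.8, 61.2]
tcp_rot: [[0.999, 0.042, -0.004], [0.042, -0.999, -0.001], [-0.004, 0.001, -1.0]]
contact_force: [-0.7, -0.4, 0.5]
finger_gap: -0.0
```

```bash
cat > arc.py <<'E'
import sys
from h import *
H=np.array([515.3,-36.1])
P=lambda a,r=50,z=60:[*(H+r*np.array([np.cos(np.radians(a)),np.sin(np.radians(a))])),z,2.4]
p=np.array(sense()['position'][:2])-H
print('finger angle',np.degrees(np.arctan2(p[1],p[0]))%360,'r',np.hypot(*p))
shift(*[P(a) for a in eval(sys.argv[1])])
E
python3 arc.py "range(168,196,4)"
```

```text
finger angle 163.20776398686607 r 49.64643127029231
t 7.75 pos [467.8 -21.8  61.2] yaw 2.43 F [-0.7 -0.4  0.5] gap -0.008060030667580445
[-0.0015  0.0039  0.0012] 0.0
[-0.0023  0.0073  0.0012] 0.0
[-0.0028  0.0107  0.0012] 0.0
[-0.0031  0.0142  0.0012] 0.0
[-0.0031  0.0177  0.0012] 0.0
[-0.0029  0.0212  0.0012] 0.0
[-0.0024  0.0247  0.0012] 0.0
```

>>> move_arm(
  commands=[0,-0.0015,0.004,0.001,0,0,-0.0023,0.0073,0.001,0,0,-0.0028,0.0107,0.001,0,0,-0.0031,0.0142,0.001,0,0,-0.0031,0.0177,0.001,0,0,-0.0029,0.0212,0.001,0,0,-0.0024,0.0247,0.001,0],
)

```text
t: 8.45
position: [467.6, -46.6, 61.4]
tcp_rot: [[0.999, 0.042, -0.0], [0.042, -0.999, 0.001], [-0.0, -0.001, -1.0]]
contact_force: [0.4, 5.0, 1.3]
finger_gap: 0.0
```

```bash
python3 arc.py "range(196,228,4)"; python3 -c "
from h import *
c=capture('wrist');cv2.imwrite('pics/w3.png',c['image'][:,:,::-1])"
```

```text
finger angle 192.37491111560763 r 48.82188724524464
t 8.45 pos [467.6 -46.6  61.4] yaw 2.41 F [0.4 5.  1.3] gap 0.008526874503704608
[-0.0005  0.0033  0.0014] 0.0
[0.0004 0.0067 0.0014] 0.0
[0.0016 0.01   0.0014] 0.0
[0.003  0.0131 0.0014] 0.0
[0.0046 0.0162 0.0014] 0.0
[0.0064 0.0192 0.0014] 0.0
[0.0085 0.0221 0.0014] 0.0
[0.0107 0.0247 0.0014] 0.0
```

View pics/w3.png

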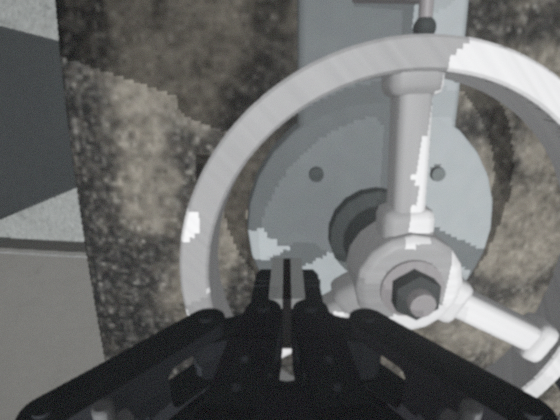

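>>> move_arm(
  commands=[0,-0.0005,0.0033,0.001,0,0,0.0004,0.0067,0.001,0,0,0.0016,0.01,0.001,0,0,0.003,0.0131,0.001,0,0,0.0046,0.0162,0.001,0,0,0.0064,0.0192,0.001,0,0,0.0085,0.0221,0.001,0,0,0.0107,0.0247,0.001,0],
)

```text
t: 9.3
position: [479.2, -71.6, 60.2]
tcp_rot: [[0.999, 0.041, -0.001], [0.041, -0.999, -0.0], [-0.001, 0.0, -1.0]]
contact_force: [-2.4, 3.4, -0.3]
finger_gap: -0.2
```

```bash
python3 arc.py "range(227,259,4)"
```

```text
finger angle 224.5477248208573 r 50.595688813566845
t 9.3 pos [479.2 -71.6  60.2] yaw 2.38 F [-2.4  3.4 -0.3] gap -0.17707872718865603
[0.0019 0.0012 0.0002] -0.0
[0.0044 0.0036 0.0002] -0.0
[0.0071 0.0058 0.0002] -0.0
[0.01   0.0078 0.0002] -0.0
[0.013  0.0096 0.0002] -0.0
[0.0161 0.0112 0.0002] -0.0
[0.0193 0.0126 0.0002] -0.0
[0.0226 0.0138 0.0002] -0.0
```

>>> move_arm(
  commands=[0,0.0019,0.0014,0,0,0,0.0044,0.0036,0,0,0,0.0071,0.0058,0,0,0,0.01,0.0078,0,0,0,0.013,0.0096,0,0,0,0.0161,0.0112,0,0,0,0.0193,0.0126,0,0,0,0.0226,0.0138,0,0],
)

```text
t: 10.1
position: [502.4, -84.1, 60.2]
tcp_rot: [[0.999, 0.042, -0.001], [0.042, -0.999, 0.0], [-0.001, -0.0, -1.0]]
contact_force: [-3.9, 2.4, 1.1]
finger_gap: -0.1
```

```bash
python3 arc.py "range(258,290,4)"; python3 look.py t6; python3 -c "
from h import *
c=capture('wrist');cv2.imwrite('pics/w4.png',c['image'][:,:,::-1])"
```

```text
finger angle 254.90531487454444 r 49.71400224498963
t 10.1 pos [502.4 -84.1  60.2] yaw 2.39 F [-3.9  2.4  1.1] gap -0.07756222140546398
[0.0025 0.001  0.0002] -0.0
[0.0059 0.0018 0.0001] -0.0
[0.0094 0.0023 0.0001] -0.0
[0.0129 0.0025 0.0001] -0.0
[0.0163 0.0026 0.0001] -0.0
[0.0198 0.0023 0.0001] -0.0
[0.0233 0.0019 0.0001] -0.0
[0.0267 0.0012 0.0001] -0.0
t 10.1 pos [502.4 -84.1  60.2] yaw 2.39 F [-3.9  2.4  1.1] gap -0.07756222140546398
```

View pics/w4.png

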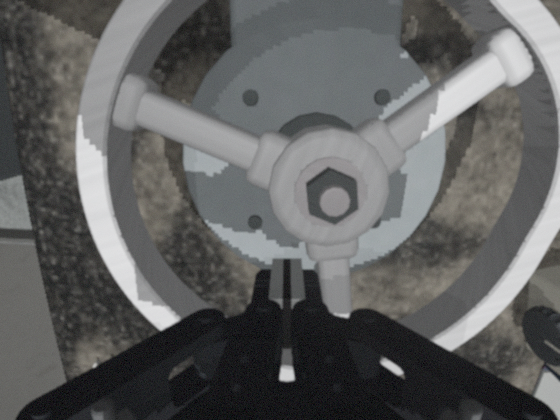

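View pics/t6.png

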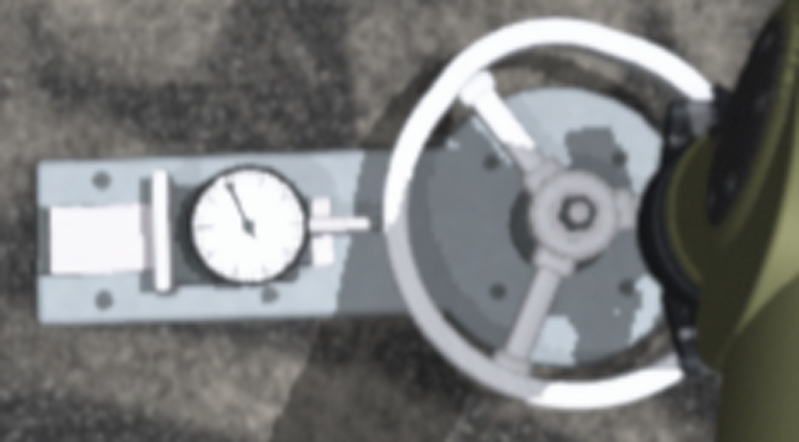

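>>> move_arm(
  commands=[0,0.0025,0.001,0,0,0,0.0059,0.0018,0,0,0,0.0094,0.0023,0,0,0,0.0129,0.0025,0,0,0,0.0163,0.0026,0,0,0,0.0198,0.0023,0,0,0,0.0233,0.0019,0,0,0,0.0267,0.0012,0,0],
)

```text
t: 11.0
position: [529.6, -84.3, 60.4]
tcp_rot: [[0.999, 0.041, 0.0], [0.041, -0.999, -0.0], [0.0, 0.0, -1.0]]
contact_force: [-4.0, 0.0, 0.3]
finger_gap: 0.1
```

```bash
python3 arc.py "range(288,320,3)"; python3 look.py t7
```

```text
finger angle 286.57230311498796 r 50.308479524885456
t 11.0 pos [529.6 -84.3  60.4] yaw 2.38 F [-4.   0.   0.3] gap 0.09392682552114982
[ 0.0011 -0.0006  0.0004] -0.0
[ 0.0036 -0.0014  0.0004] -0.0
[ 0.0061 -0.0023  0.0004] -0.0
[ 0.0085 -0.0033  0.0004] -0.0
[ 0.0108 -0.0045  0.0004] -0.0
[ 0.0131 -0.0057  0.0004] -0.0
[ 0.0153 -0.0071  0.0004] -0.0
[ 0.0175 -0.0086  0.0004] -0.0
[ 0.0195 -0.0103  0.0004] -0.0
[ 0.0215 -0.012   0.0004] -0.0
[ 0.0234 -0.0138  0.0004] -0.0
t 11.0 pos [529.6 -84.3  60.4] yaw 2.38 F [-4.   0.   0.3] gap 0.09392682552114982
```

View pics/t7.png

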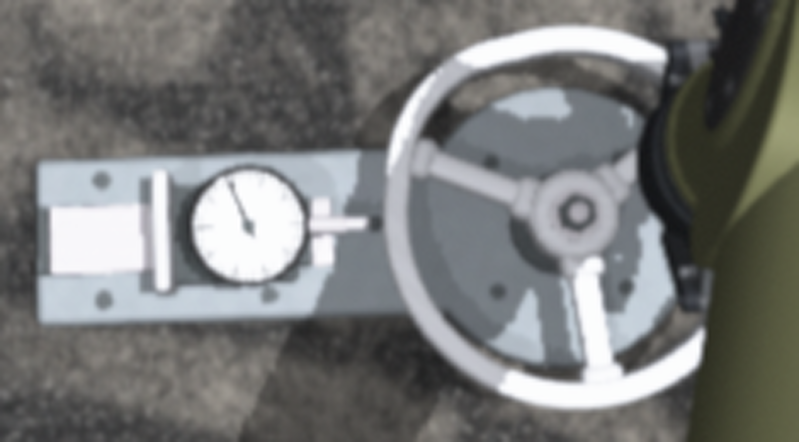

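>>> move_arm(
  commands=[0,0.0011,-0.0006,0,0,0,0.0036,-0.0014,0,0,0,0.0061,-0.0023,0,0,0,0.0085,-0.0033,0,0,0,0.0108,-0.0045,0,0,0,0.0131,-0.0057,0,0,0,0.0153,-0.0071,0,0,0,0.0175,-0.0086,0,0],
)

```text
t: 11.85
position: [546.6, -74.8, 60.3]
tcp_rot: [[0.999, 0.042, 0.0], [0.042, -0.999, -0.0], [0.0, 0.0, -1.0]]
contact_force: [-3.0, -1.2, -0.3]
finger_gap: 0.1
```

```bash
python3 arc.py "range(310,335,2)"; python3 look.py t8
```

```text
finger angle 308.9878987016238 r 49.74775274433232
t 11.85 pos [546.6 -74.8  60.3] yaw 2.38 F [-3.  -1.2 -0.3] gap 0.07453317096034447
[ 0.0009 -0.0003  0.0003] -0.0
[ 0.0022 -0.0014  0.0003] -0.0
[ 0.0035 -0.0026  0.0003] -0.0
[ 0.0048 -0.0037  0.0003] -0.0
[ 0.0061 -0.005   0.0003] -0.0
[ 0.0073 -0.0062  0.0003] -0.0
[ 0.0084 -0.0075  0.0003] -0.0
[ 0.0095 -0.0089  0.0003] -0.0
[ 0.0106 -0.0103  0.0003] -0.0
[ 0.0116 -0.0117  0.0003] -0.0
[ 0.0126 -0.0132  0.0003] -0.0
[ 0.0135 -0.0146  0.0003] -0.0
[ 0.0143 -0.0162  0.0003] -0.0
t 11.85 pos [546.6 -74.8  60.3] yaw 2.38 F [-3.  -1.2 -0.3] gap 0.07453317096034447
```

View pics/t8.png

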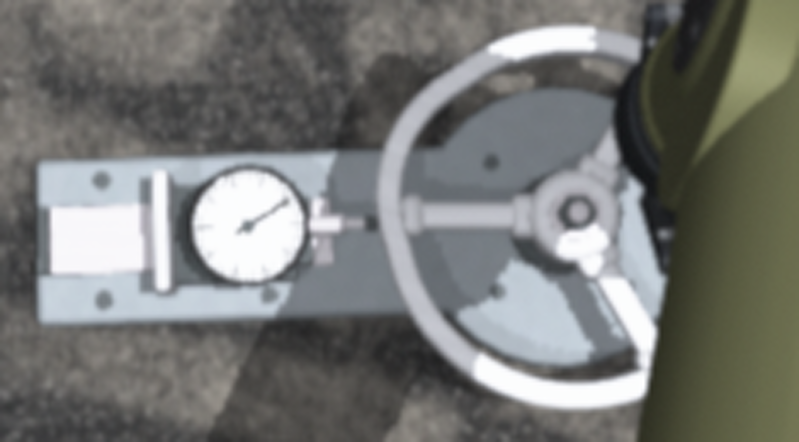

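>>> move_arm(
  commands=[0,0.0009,-0.0003,0,0,0,0.0022,-0.0014,0,0,0,0.0035,-0.0026,0,0,0,0.0048,-0.0037,0,0,0,0.0061,-0.005,0,0,0,0.0073,-0.0062,0,0,0,0.0073,-0.0062,0,0],
)

```text
t: 12.6
position: [554.0, -67.9, 60.4]
tcp_rot: [[0.999, 0.042, 0.001], [0.042, -0.999, 0.0], [0.001, -0.0, -1.0]]
contact_force: [-1.8, -1.4, -1.0]
finger_gap: -0.2
```

```bash
python3 arc.py "range(320,340,2)"; python3 look.py t9
```

```text
finger angle 320.57151831369464 r 50.050748006059116
t 12.6 pos [554.  -67.9  60.4] yaw 2.41 F [-1.8 -1.4 -1. ] gap -0.19277001035803612
[-0.0004  0.0003  0.0004] 0.0
[ 0.0008 -0.001   0.0004] 0.0
[ 0.0019 -0.0023  0.0004] 0.0
[ 0.003  -0.0037  0.0004] 0.0
[ 0.004  -0.0051  0.0004] 0.0
[ 0.0049 -0.0066  0.0004] 0.0
[ 0.0058 -0.0081  0.0004] 0.0
[ 0.0067 -0.0096  0.0004] 0.0
[ 0.0075 -0.0111  0.0004] 0.0
[ 0.0082 -0.0127  0.0004] 0.0
t 12.6 pos [554.  -67.9  60.4] yaw 2.41 F [-1.8 -1.4 -1. ] gap -0.19277001035803612
```

View pics/t9.png

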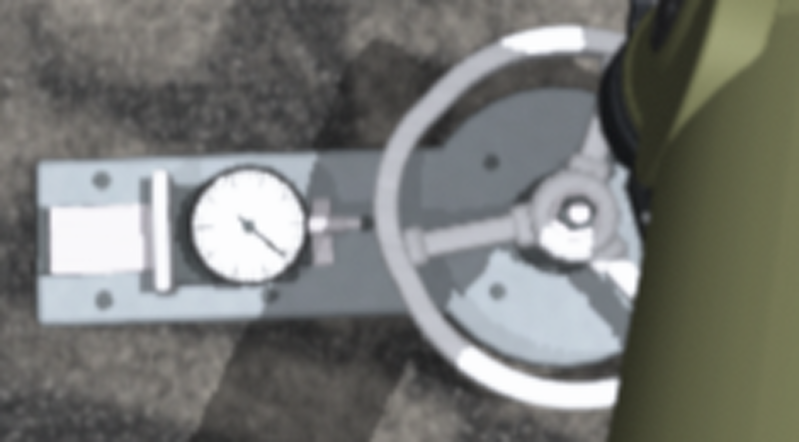

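>>> move_arm(
  commands=[0,0.0008,-0.001,0,0,0,0.0019,-0.0023,0,0,0,0.0028,-0.0034,0,0,0,0.0028,-0.0034,0,0],
)

```text
t: 13.05
position: [556.5, -64.4, 60.4]
tcp_rot: [[0.999, 0.042, 0.001], [0.042, -0.999, 0.0], [0.001, -0.0, -1.0]]
contact_force: [-1.6, -0.9, -0.5]
finger_gap: -0.1
```

```bash
cat > needle.py <<'E'
from h import *
c=capture('top');cr=cv2.resize(c['image'][205:260,225:285,::-1],None,fx=8,fy=8,interpolation=cv2.INTER_CUBIC)
import sys;cv2.imwrite(f'pics/{sys.argv[1]}.png',cr)
E
python3 needle.py n1;python3 arc.py "range(324,340,2)"
```

```text
finger angle 325.5426512867627 r 49.96979831115295
t 13.1 pos [556.5 -64.4  60.4] yaw 2.41 F [-1.  -1.8 -0.8] gap -0.010482007710678838
[-0.0008  0.0011  0.0004] 0.0
[ 0.0003 -0.0003  0.0004] 0.0
[ 0.0013 -0.0017  0.0004] 0.0
[ 0.0022 -0.0032  0.0004] 0.0
[ 0.0031 -0.0047  0.0004] 0.0
[ 0.004  -0.0062  0.0004] 0.0
[ 0.0048 -0.0077  0.0004] 0.0
[ 0.0056 -0.0093  0.0004] 0.0
```

View pics/n1.png

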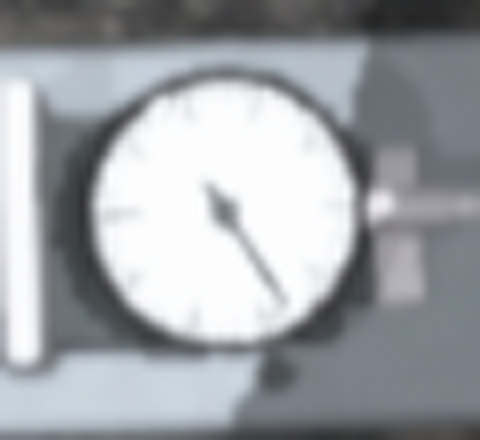

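>>> move_arm(
  commands=[0,0.001,-0.0013,0,0,0,0.002,-0.0028,0,0,0,0.002,-0.0028,0,0],
)

```text
t: 13.4
position: [558.3, -61.4, 60.4]
tcp_rot: [[0.999, 0.042, 0.001], [0.042, -0.999, 0.0], [0.001, -0.0, -1.0]]
contact_force: [-2.6, -2.1, -0.6]
finger_gap: 0.3
```

```bash
python3 needle.py n2;python3 arc.py "range(328,340,2)"
```

```text
finger angle 329.518026174103 r 49.96534292430003
t 13.45 pos [558.4 -61.4  60.4] yaw 2.41 F [-0.3 -2.4  0.3] gap 0.21486993913428365
[-0.0007  0.0011  0.0004] 0.0
[ 0.0003 -0.0003  0.0004] 0.0
[ 0.0012 -0.0018  0.0004] 0.0
[ 0.002  -0.0033  0.0004] 0.0
[ 0.0028 -0.0049  0.0004] 0.0
[ 0.0036 -0.0065  0.0004] 0.0
```

View pics/n2.png

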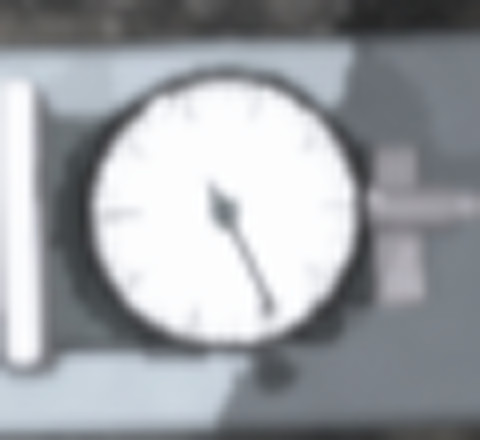

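>>> move_arm(
  commands=[0,-0.002,0.003,0,0,0,-0.005,0.0065,0,0,0,-0.007,0.0085,0,0,0,-0.007,0.0085,-0.03,0,0,-0.007,0.0085,-0.07,0,0,-0.007,0.0085,-0.11,0,0,-0.007,0.03,-0.13,0,0,-0.007,0.06,-0.13,0],
)

```text
t: 14.25
position: [556.3, -121.0, 194.3]
tcp_rot: [[0.999, 0.046, 0.008], [0.046, -0.999, 0.002], [0.008, -0.002, -1.0]]
contact_force: [-0.0, -0.1, -0.4]
finger_gap: -0.1
```

>>> move_arm(
  commands=[0,0,0.045,0,0,0,0,0.09,0,0,0,0,0.09,0,0,0,0,0.09,0,0],
)

```text
t: 14.65
position: [556.7, -213.6, 190.4]
tcp_rot: [[0.999, 0.038, 0.0], [0.038, -0.999, -0.0], [0.0, 0.0, -1.0]]
contact_force: [0.2, 1.2, 0.7]
finger_gap: -0.3
```

```bash
python3 needle.py n3; python3 look.py t10
```

```text
t 14.7 pos [ 557.2 -211.7  190.2] yaw 2.36 F [0.4 0.5 0.5] gap 0.13127877574389793
```

View pics/n3.png

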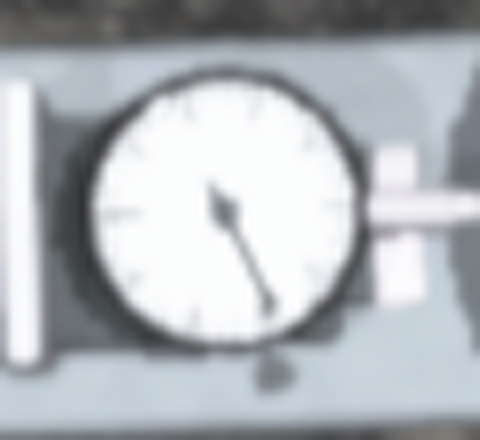

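View pics/t10.png

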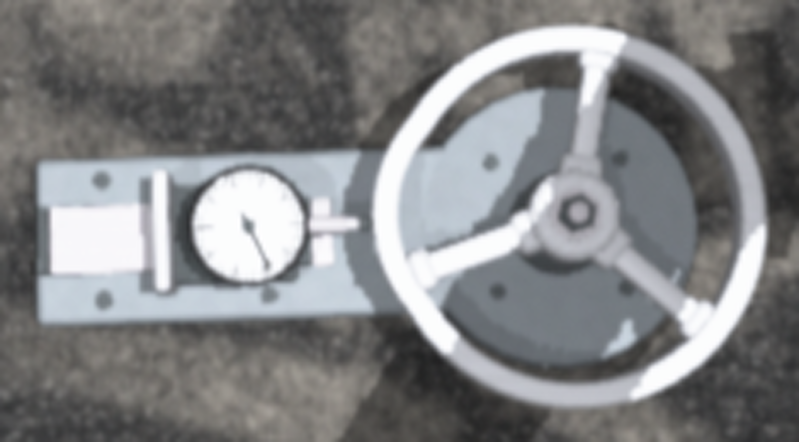

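```bash
python3 -c "
from station import sign_off
print(sign_off())"
```

```text
the job is handed in; nothing more can be done
None
```

I slid the gauge home and turned the pulley until the high spot sat under the stylus. I then backed the fingers off, moved the arm well clear and handed the job in after about 15 s of the 72 s allowed.

- **Gauge slide:** I pushed it forward until it stopped moving while the push force rose from about 4.5 N to 11 N. The dial then read about 1.2 rad, as expected on the true rim. The plate and dial were in the same place to within about 1 mm in the last picture.
- **Pulley:** I first found the bulge in the top camera image. I then pushed one spoke round anticlockwise at under 1 rad/s, about 155° in all, watching the dial climb from 1.2 through 2.6, 3.8 and 4.1.
- **Last checks:** After letting go, the dial read about 4.28 rad, against a stated highest of 4.3. The needle had not moved from before release, and the contact force was about zero.

I stopped on the rising side at the stated maximum rather than turning past it to confirm the peak. No check failed or disagreed.

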